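# Close up the service tool case

### The job

Get the service tool case on the assembly bench ready to be carried away: push the upright tool board down until it lies flat in the case, then swing the lid over it and push it fully shut. Only push, gently, with the fingertips or the outside of the fingers: grip and lift nothing and do not slam the board or the lid. Leave the case where it stands, leave the things around it alone, and move clear at the end.

Things in the scene. Friction and masses are not known exactly. Their poses are not given: they have to be found in the camera images.
- case: Loose black tool case with aluminium edges, about 4.7 kg, open on the bench. Base 210 mm deep (own x), 290 wide (own y), 85 high, walls 5 mm; 121 high with the lid shut. Origin: centre of its underside. Own x points from the front (latches, handle jutting out 19 mm) to the back (hinges), z up. Its back is towards the robot's left (world +y), within 0.35 rad.
- tool_board (a joint): Angle (rad) of the tool board: grey panel 165 mm from hinge to free edge, 262 wide, 5 thick, tools strapped to its front side (24 mm proud, underneath when folded). Hinge along the case's y, inside at the back. 0 = flat, plain face up, 77 mm above the bench, 8 below the rim; 1.57 = upright; starts 1.35 to 1.5. Friction hinge, stays at any angle; up to 5 N near the edge moves it.
- board_hinge (a point): Middle of the board's hinge axis, fixed in the case at x = +78 mm, z = 72 mm. The board's plain face (the one that looks to the open lid, and up when folded) lies 5 mm from this axis.
- board_edge (a point): Middle of the free edge of the tool board, on its plain face (165 mm from the hinge, moves with the board).
- lid (a joint): Angle (rad) of the lid: black shell 210 mm from hinge to front edge, 290 wide, 35 deep. Hinge along the case's y, on the back rim. 0 = shut, outer face 121 mm above the bench; 1.57 = upright; starts 1.85 to 2.1, leaning back, top about 270 to 290 mm high. Friction hinge, stays at any angle; up to 8 N near its front edge moves it. A board still up gets in its way.
- lid_hinge (a point): Middle of the lid's hinge axis, fixed in the case at x = +105 mm, z = 86 mm. The outer face of the lid lies 35 mm from the plane through this axis and the lid's rim.
- lid_edge (a point): Middle of the lid's front edge, on its outer face (210 mm along the lid from the hinge, 35 mm out; moves with the lid).
- tape: Loose bystander: roll of black insulating tape lying flat, 92 mm across, 25 mm high. Origin: centre of its underside.
- bottle: Loose bystander: standing white bottle, 52 mm across, 130 mm high. Origin: centre of its underside.
- parts_box: Loose bystander: clear open parts box, 75 by 95 mm, 45 mm high. Origin: centre of its underside.
- screwdriver: Loose bystander: black-handled screwdriver lying on the bench, about 200 mm long. Origin: under its middle.

How it is judged:
By the outcome, as a careful person would: the job done as asked, in the order asked, and still so for the second after the job is handed in, with the robot touching nothing.
It also fails if it takes over 67 s, if anything falls off the work surface, if the arm or the gripper's body presses on something with over 40 N, if the wrist force passes 120 N, or if a joint passes its speed limit or range.

### The arm

A 6-joint arm with a two-finger parallel gripper is mounted at the origin on the work surface. World frame = base frame: x ahead of the robot, y to its left, z up, the work surface at z = 0. Lengths are in m, angles in degrees, forces in N, time in s.
With the tool pointing down it reaches from about 0.325 to 0.775 m from the base axis. Payload 9.3 kg.
Tool frame: the origin (TCP) lies between the finger pads; the fingertips stand 17 mm ahead of it and the grasp point (between the pads) lies 2 mm behind it; x points along the fingers, y is the direction in which the jaws open and shut, and the axes are right-handed (so a half turn about x gives the same grasp; the last joint's range is limited). The gripper opens to 85 mm and grips with 20 to 120 N. Pads are 22 mm wide; open, the fingers measure 114 mm over their backs; the gripper's body (76 mm by 85 mm) begins 54 mm behind the grasp point. The pads swing forward as they close: fully open they stand 13 mm farther back than shut.
Start: joints at [65.856, 14.817, 1.232, 76.415, 0, 81.257], TCP at [0.146, 0.53, 0.248] pointing down, gripper open.
Joint ranges: [-174.27, 174.27], [-52.1, 104.24], [-59.71, 78.15], [-110.17, 111.67], [-87.03, 83.33], [-180, 180]. Speed limits (degrees/s): [127.2, 127.2, 159.86, 180, 180, 180].

### API

Orientations are given as a 3x3 rotation matrix whose columns are the frame's x, y, z axes.
In Python, from cell import ctrl, optics gives the robot as it stands.
- The arm moves only by the shell command python3 -m jog 'ROWS' [OPENING] [FORCE]. ROWS is JSON, a list of rows, each an object with "travel": the shift along the world's x, y, z in cm, a list of three; "angular": the turn, a rotation vector about the world's x, y, z in rad, a list of three. A call has 1 to 8 rows; each row shifts and turns the commanded pose from where the row before left it; what a row does not reach is not made up. A row lasts 1/10 s, in which the tool goes at most 50 mm and 8.59 degrees, less where a joint would pass 70% of its speed; a pose out of reach is approached as far as the arm can. A call with a gripper value outside its range is refused whole. OPENING is the closure in counts, from 0 (fully open) to 255 (shut), set as the call begins (- or left out, the last holds). The fingers move at their own pace and stop on an object; FORCE is the grip in N (left out, the last holds). Time passes only in rows, so rows that do not move let the fingers close. It gives the time, the measured TCP pose, the force and the opening at its end, in the units of the state.
- ctrl.sense(): the state, without advancing time (a new reading comes with each control period).
- optics.snapshot(name): name is "scene" or "top" or "wrist"; returns (picture, depth): 384x512x3 uint8, blue, green, red; 384x512 float32, m along the optical axis (not along the pixel's ray), 0 where there is no reading.
- optics.calibration(name): a dict with "intrinsics" (3x3 intrinsics, pixels), "world_from_camera" (4x4, takes a point from camera to world coordinates); the wrist camera has in their place "mount" (4x4, takes a point from camera to tool coordinates, whose origin is the TCP and whose axes are the tool frame's). Camera axes: x right, y down, z forward; pixel columns grow to the right and rows downward; lengths in m; the calibration is good to about 2 mm. The wrist camera is an equidistant fisheye: a pixel r from the principal point sees the ray r / f radians off the axis. A picture is of the moment at which its call begins: read the wrist's pose just before it. calibration takes no time and is no camera call.
- ctrl.close_job(): hands the job in, once; it reports no verdict.
The state is a dict: "t": time; "joint_pos": joint angles; "qd": joint speeds; "tau": joint torques, N m; "position": TCP position; "tool_rot": TCP orientation; "force": force on the tool from outside, world axes, zero at the start; "torque": the same for the moment, N m; "width": finger opening in m.
Only numpy, scipy, OpenCV 4.12 (cv2) and the standard library are available. Lean on these libraries where they do the work, as an engineer would, in place of code of your own. Each camera call takes 0.05 s, during which the arm holds its last target.

## Working session

There is one attempt and no reset: what is moved stays moved. The work goes in short steps, Python scripts to look and compute and a shell command to move; the robot and the scene stay as the last step left them, time stands still between calls to the robot, and variables do not carry over. Pictures are saved under pics/ and viewed, and the job is handed in when it is done.

```bash
mkdir -p pics; ls; python3 - <<'E'
from cell import ctrl, optics
import cv2,numpy as np
s=ctrl.sense(); print(s)
for n in("scene","top"):
    p,d=optics.snapshot(n); cv2.imwrite(f"pics/{n}0.png",p); np.save(f"pics/{n}0d.npy",d); c=optics.calibration(n);print(c)
E
```

```text
pics
{'t': 0.0, 'joint_pos': array([6.58565263e+01, 1.48513899e+01, 1.18736295e+00, 7.64170546e+01,
       2.15194933e-04, 8.12571416e+01]), 'qd': array([-0.03686129, -0.0249711 , -0.01161777, -0.07427962, -0.07561041,
       -0.01984887]), 'tau': array([ 2.00649818e-03, -5.55644703e+01,  3.44530070e+01,  1.35427745e-02,
       -1.74800239e-04,  2.38983216e-05]), 'position': array([0.14594308, 0.52998886, 0.24764376]), 'tool_rot': array([[-5.82251924e-04,  2.65566067e-01,  9.64092488e-01],
       [-1.28981278e-03,  9.64091650e-01, -2.65566615e-01],
       [-9.99998999e-01, -1.39812549e-03, -2.18813711e-04]]), 'force': array([-0.01786587,  0.57866002, -0.21496629]), 'torque': array([ 0.02256466, -0.06512174,  0.01378576]), 'width': 0.0857240511318399}
{'intrinsics': array([[494.85562528,   0.        , 256.82822766],
       [  0.        , 494.85562528, 189.48529783],
       [  0.        ,   0.        ,   1.        ]]), 'world_from_camera': array([[ 4.99655389e-01,  7.55542806e-01, -4.23673886e-01,
         1.03116998e+00],
       [ 8.66224035e-01, -4.36175121e-01,  2.43735892e-01,
        -3.51240727e-01],
       [-6.43108793e-04, -4.88780455e-01, -8.72406587e-01,
         9.94414758e-01],
       [ 0.00000000e+00,  0.00000000e+00,  0.00000000e+00,
         1.00000000e+00]])}
{'intrinsics': array([[365.80434325,   0.        , 252.05050899],
       [  0.        , 365.80434325, 191.33206833],
       [  0.        ,   0.        ,   1.        ]]), 'world_from_camera': array([[ 0.00518318, -0.99742539,  0.07152436,  0.51671137],
       [-0.99998215, -0.00495728,  0.0033355 , -0.11832915],
       [-0.00297234, -0.07154037, -0.99743328,  0.93120691],
       [ 0.        ,  0.        ,  0.        ,  1.        ]])}
```

View pics/scene0.png

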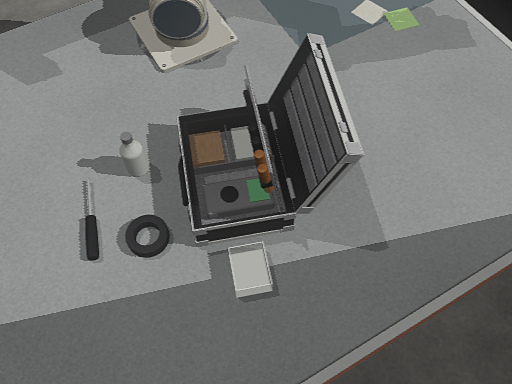

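View pics/top0.png

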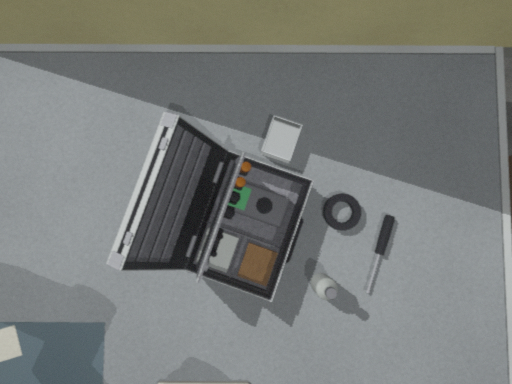

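```bash
cat > h.py <<'E'
import numpy as np,cv2
from cell import optics,ctrl
def cloud(n,d):
    c=optics.calibration(n);K=c["intrinsics"];T=c["world_from_camera"]
    v,u=np.mgrid[0:d.shape[0],0:d.shape[1]]
    P=np.stack([(u-K[0,2])/K[0,0]*d,(v-K[1,2])/K[1,1]*d,d],-1)
    W=P@T[:3,:3].T+T[:3,3]; W[d<=0]=np.nan
    return W
def proj(n,p):
    c=optics.calibration(n);K=c["intrinsics"];T=np.linalg.inv(c["world_from_camera"])
    q=T[:3,:3]@np.asarray(p,float)+T[:3,3]; q=K@q; return q[:2]/q[2]
E
python3 - <<'E'
from h import *
for n,(x0,x1,y0,y1) in dict(top=(100,325,105,305),scene=(170,370,30,250)).items():
    p=cv2.imread(f"pics/{n}0.png");c=p[y0:y1,x0:x1]
    s=min(800/(x1-x0),600/(y1-y0));s=int(s);cv2.imwrite(f"pics/{n}0c.png",cv2.convertScaleAbs(cv2.resize(c,None,fx=s,fy=s,interpolation=cv2.INTER_CUBIC),alpha=1.5))
    print(n,s)
    W=cloud(n,np.load(f"pics/{n}0d.npy"))
    for (u,v) in dict(top=[(310,182),(272,297),(245,155),(205,276),(240,157),(168,116),(112,262),(342,212),(326,287),(283,138),(385,235)],scene=[(316,38),(358,152),(247,70),(296,212),(181,115),(197,230),(132,150)])[n]:
        print(u,v,W[v,u].round(3))
E
```

```text
top 3
310 182 [ 0.6   -0.25   0.084]
272 297 [ 0.337 -0.162  0.087]
245 155 [ 0.637 -0.102  0.232]
205 276 [ 0.383 -0.009  0.083]
240 157 [ 0.639 -0.091  0.199]
168 116 [0.7   0.037 0.278]
112 262 [0.436 0.133 0.273]
342 212 [ 0.532 -0.345 -0.005]
326 287 [ 0.363 -0.281  0.103]
283 138 [ 0.721 -0.194  0.001]
385 235 [ 0.476 -0.443  0.024]
scene 2
316 38 [0.44  0.126 0.276]
358 152 [0.705 0.04  0.275]
247 70 [ 0.409 -0.016  0.233]
296 212 [ 0.677 -0.055  0.088]
181 115 [ 0.333 -0.15   0.086]
197 230 [ 0.609 -0.248  0.082]
132 150 [ 0.373 -0.286  0.096]
```

```bash
cat > fit.py <<'E'
from h import *
import sys
def report(tag):
    for n in("top","scene"):
        W=cloud(n,np.load(f"pics/{n}{tag}d.npy")).reshape(-1,3);W=W[np.isfinite(W).all(1)]
        m=(W[:,2]>0.078)&(W[:,2]<0.092)&(W[:,0]>.28)&(W[:,0]<.75)&(W[:,1]>-.3)&(W[:,1]<0.05)
        r=cv2.minAreaRect(W[m][:,:2].astype(np.float32)*1000); print(n,m.sum(),r,np.round(cv2.boxPoints(r)).tolist())
if __name__=="__main__": report(sys.argv[1])
E
python3 fit.py 0
python3 - <<'E'
from h import *
th=np.deg2rad(71.8);ex=np.array([np.cos(th),np.sin(th)]);ey=np.array([-ex[1],ex[0]]);c=np.array([.505,-.105])
for n in("top","scene"):
    W=cloud(n,np.load(f"pics/{n}0d.npy")).reshape(-1,3);W=W[np.isfinite(W).all(1)]
    L=np.c_[(W[:,:2]-c)@ex,(W[:,:2]-c)@ey,W[:,2]]
    L=L[(np.abs(L[:,0])<.25)&(np.abs(L[:,1])<.17)&(L[:,2]>.1)]
    # profile per z band
    for z in np.arange(.1,.3,.02):
        b=L[(L[:,2]>=z)&(L[:,2]<z+.02)]
        h,e=np.histogram(b[:,0],np.arange(-.25,.26,.01)); print(n,round(z,2),[(round(float(e[i]),2),int(h[i])) for i in np.nonzero(h>15)[0]])
    top=L[L[:,2]>.2]; 
    for lo,hi in((-.1,.11),(.11,.25)):
        t=top[(top[:,0]>lo)&(top[:,0]<hi)]
        print('z99',np.percentile(t[:,2],[50,90,99,99.9]),'y',np.percentile(t[:,1],[.5,99.5]),'x',np.percentile(t[:,0],[.5,99.5]))
E
```

```text
top 3256 ((486.01239013671875, -151.29359436035156), (374.4787292480469, 296.66973876953125), 70.82496643066406) [[284.0, -279.0], [565.0, -377.0], [688.0, -23.0], [407.0, 74.0]]
scene 3187 ((488.8619384765625, -146.74285888671875), (367.26531982421875, 300.1739501953125), 71.02729034423828) [[287.0, -272.0], [571.0, -369.0], [690.0, -22.0], [407.0, 76.0]]
top 0.1 [(-0.22, 21), (0.07, 67), (0.11, 25), (0.13, 349), (0.14, 125)]
top 0.12 [(-0.23, 47), (-0.22, 51), (0.06, 65), (0.07, 20), (0.11, 22), (0.12, 18), (0.13, 32), (0.14, 607), (0.15, 173)]
top 0.14 [(0.06, 86), (0.12, 27), (0.13, 21), (0.14, 58), (0.15, 608)]
top 0.16 [(0.03, 47), (0.04, 116), (0.05, 29), (0.06, 78), (0.13, 35), (0.14, 19), (0.15, 275), (0.16, 565)]
top 0.18 [(0.04, 20), (0.05, 84), (0.06, 24), (0.14, 44), (0.15, 18), (0.16, 503), (0.17, 349)]
top 0.2 [(0.02, 36), (0.03, 213), (0.04, 143), (0.05, 84), (0.14, 18), (0.15, 35), (0.16, 20), (0.17, 647), (0.18, 323)]
top 0.22 [(0.03, 21), (0.04, 357), (0.05, 176), (0.15, 35), (0.16, 37), (0.17, 54), (0.18, 858)]
top 0.24 [(0.16, 42), (0.17, 31)]
top 0.26 [(0.17, 21
[... 754 characters left out ...]
0.03, 58), (0.04, 97), (0.05, 56), (0.14, 57), (0.15, 49), (0.16, 376), (0.17, 380)]
scene 0.2 [(0.02, 28), (0.03, 290), (0.04, 262), (0.14, 21), (0.15, 61), (0.16, 60), (0.17, 458), (0.18, 347)]
scene 0.22 [(0.03, 17), (0.04, 257), (0.05, 149), (0.15, 36), (0.16, 62), (0.17, 72), (0.18, 749), (0.19, 55)]
scene 0.24 [(0.16, 51), (0.17, 55), (0.18, 78), (0.19, 29)]
scene 0.26 [(0.17, 188), (0.18, 232), (0.19, 514), (0.2, 589), (0.21, 114)]
scene 0.28 [(0.17, 139), (0.18, 422), (0.19, 42)]
z99 [0.21814243 0.23515367 0.23712492 0.23805421] y [-0.13047251  0.12706422] x [0.02821492 0.0541744 ]
z99 [0.26465048 0.28088285 0.28396258 0.28584197] y [-0.15026477  0.14426897] x [0.15021799 0.21264075]
```

View pics/top0c.png

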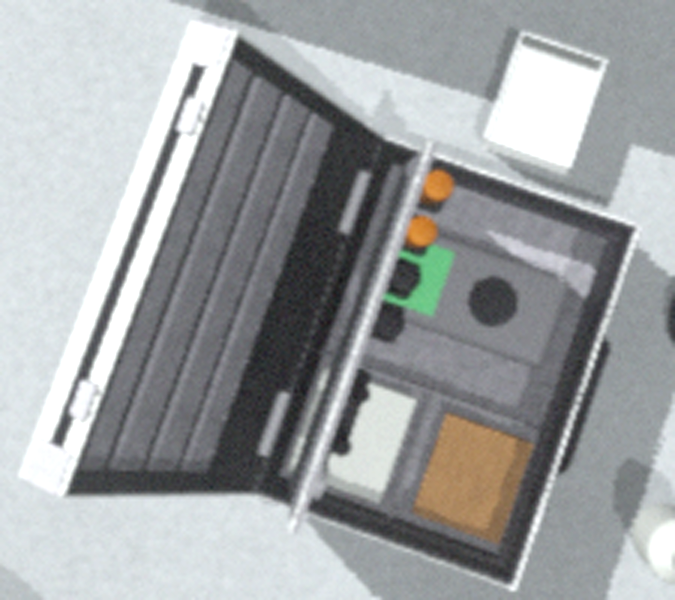

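```bash
python3 -m jog '[{"travel":[0,0,4],"angular":[0,0,0]},{"travel":[1,-1,4],"angular":[0,0,-0.049]},{"travel":[2.8,-3.8,1.2],"angular":[0,0,0]},{"travel":[2.8,-4,1],"angular":[0,0,0]},{"travel":[2.8,-4,0],"angular":[0,0,0]},{"travel":[2.8,-4,0],"angular":[0,0,0]},{"travel":[2.8,-4,0],"angular":[0,0,0]},{"travel":[2.8,-4,0],"angular":[0,0,0]}]' 255 20; python3 -m jog '[{"travel":[2.8,-4,0],"angular":[0,0,0]},{"travel":[2.8,-4,0],"angular":[0,0,0]},{"travel":[2.8,-4,0],"angular":[0,0,0]},{"travel":[2.8,-4,0],"angular":[0,0,0]},{"travel":[2.8,-4,0],"angular":[0,0,0]},{"travel":[0,0,0],"angular":[0,0,0]}]'
```

```text
t: 0.9
position: [0.3245, 0.2805, 0.3502]
tool_rot: [[-0.0, 0.312, 0.95], [-0.0, 0.95, -0.312], [-1.0, -0.0, -0.0]]
force: [0.2, 1.0, -0.3]
width: 0.0001
t: 1.5
position: [0.4667, 0.078, 0.3489]
tool_rot: [[-0.002, 0.318, 0.948], [-0.001, 0.948, -0.318], [-1.0, -0.001, -0.001]]
force: [0.1, 0.6, 0.1]
width: 0.0001
```

```bash
python3 -m jog '[{"travel":[3,-4,0],"angular":[0,0,0]},{"travel":[3.2,-4,0],"angular":[0,0,0]},{"travel":[0.6,-1.3,0],"angular":[0,0,0]},{"travel":[0,0,0],"angular":[0,0,0]}]'
python3 - <<'E'
from h import *
print(ctrl.sense()["position"],ctrl.sense()["joint_pos"])
p,d=optics.snapshot("scene");cv2.imwrite("pics/s1.png",cv2.convertScaleAbs(cv2.resize(p,(800,600)),alpha=1.3))
p,d=optics.snapshot("top");cv2.imwrite("pics/t1.png",cv2.convertScaleAbs(cv2.resize(p,(800,600)),alpha=1.3))
E
```

```text
t: 1.9
position: [0.532, -0.0113, 0.3491]
tool_rot: [[-0.002, 0.315, 0.949], [0.0, 0.949, -0.315], [-1.0, -0.0, -0.002]]
force: [-0.3, -0.1, -0.1]
width: 0.0001
[ 0.53195376 -0.01125406  0.34905734] [-1.02485882e+01  1.26592443e+01  1.28272221e+01  9.02973761e+01
 -6.11919476e-03  8.10414767e+00]
```

View pics/s1.png

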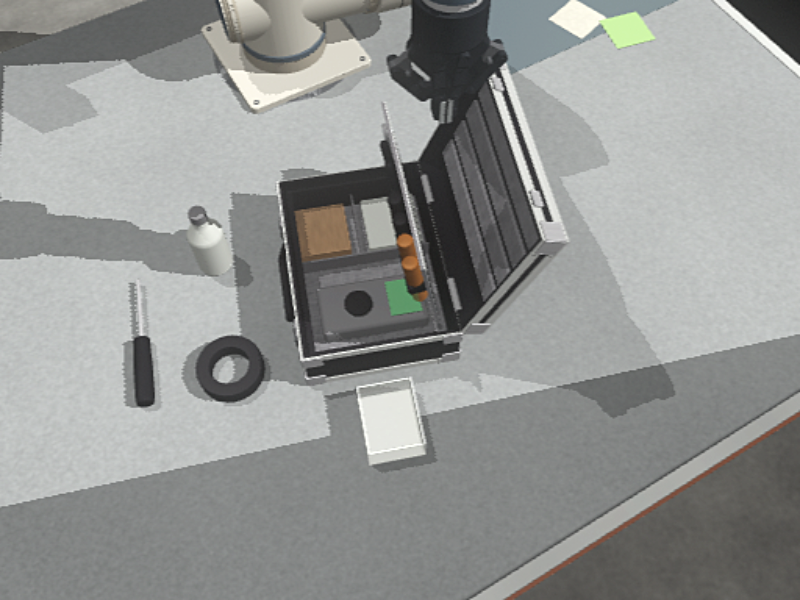

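View pics/t1.png

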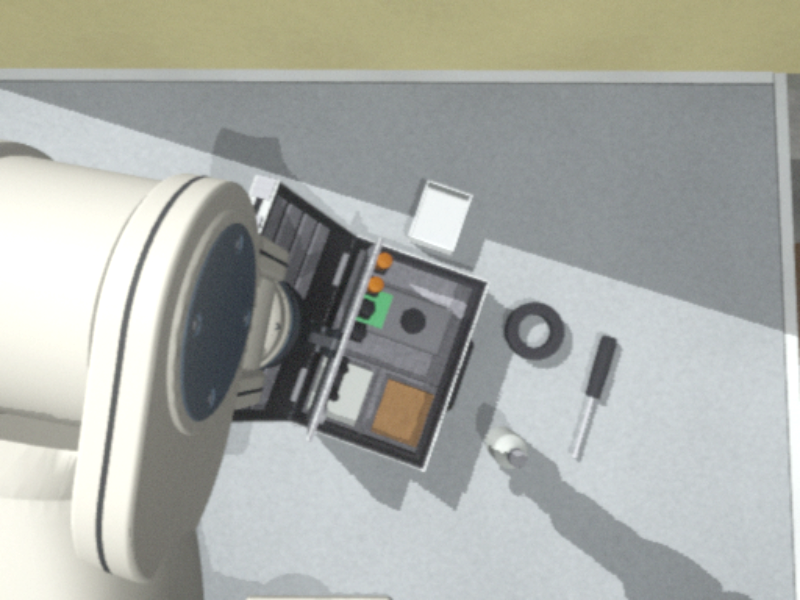

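```bash
python3 - <<'E'
from h import *
print(optics.calibration("wrist")["mount"].round(3))
E
```

```text
[[-0.    -0.274  0.962 -0.126]
 [ 1.    -0.001  0.    -0.001]
 [ 0.001  0.962  0.274 -0.071]
 [ 0.     0.     0.     1.   ]]
```

```bash
python3 -m jog '[{"travel":[0,0,0],"angular":[0,0,0.143]},{"travel":[0,0,0],"angular":[0,0,0.143]},{"travel":[0,0,0],"angular":[0,0,0.143]},{"travel":[0,0,0],"angular":[0,0,0.143]},{"travel":[0,0,0],"angular":[0,0,0.143]},{"travel":[0,0,0],"angular":[0,0,0.143]},{"travel":[0,0,0],"angular":[0,0,0.143]},{"travel":[0,0,0],"angular":[0,0,0.143]}]'; python3 -m jog '[{"travel":[0,0,0],"angular":[0,0,0.143]},{"travel":[0,0,0],"angular":[0,0,0.143]},{"travel":[0,0,0],"angular":[0,0,0.141]},{"travel":[0,0,-2],"angular":[0,0,0]},{"travel":[0,0,-2],"angular":[0,0,0]},{"travel":[0,0,-2],"angular":[0,0,0]},{"travel":[0,0,-2],"angular":[0,0,0]},{"travel":[0,0,0],"angular":[0,0,0]}]'
python3 - <<'E'
from h import *
print(ctrl.sense()["position"],ctrl.sense()["joint_pos"])
p,d=optics.snapshot("scene");cv2.imwrite("pics/s2.png",cv2.convertScaleAbs(cv2.resize(p[20:260,130:450],(800,600)),alpha=1.5))
E
```

```text
t: 2.8
position: [0.5303, -0.008, 0.351]
tool_rot: [[0.001, -0.741, 0.672], [0.0, 0.672, 0.741], [-1.0, -0.001, 0.001]]
force: [-0.4, -0.8, 0.0]
width: -0.0003
t: 3.6
position: [0.5295, -0.0081, 0.2687]
tool_rot: [[-0.003, -0.951, 0.311], [0.001, 0.311, 0.951], [-1.0, 0.003, -0.0]]
force: [0.2, 0.6, 1.1]
width: -0.0001
[ 0.52954075 -0.00807293  0.26872279] [-9.96276255e+00  1.26377753e+01  1.25149151e+00  7.88027509e+01
  1.31311385e-02 -8.18721246e+01]
```

View pics/s2.png

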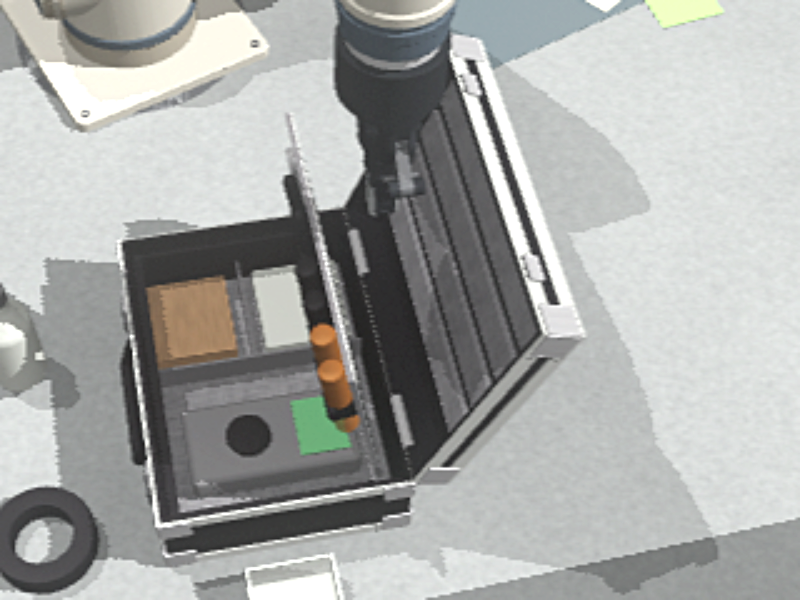

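```bash
cat > path.py <<'E'
import numpy as np
c=np.array([.505,-.105]);ex=np.array([.312,.950])
def wp(hx,hz,s,off,th,h=.011,tip=.017):
    u=np.array([-np.cos(th),np.sin(th)]);n=np.array([np.sin(th),np.cos(th)])
    q=np.array([hx,hz])+s*u+off*n
    if th>np.pi/2: q[0]=(np.array([hx,hz])+.21*u+off*n)[0]
    return np.r_[c+ex*(q[0]+h),q[1]+tip]
E
python3 - <<'E'
from path import *
print("board")
prev=None
for th in [1.5,1.4,1.3,1.2,1.1,1.0,.9,.8,.7,.6,.5,.4,.3,.2,.1,.05,0,-.02]:
    w=wp(.078,.072,.148,.005,th)*100; print(th,w.round(2), None if prev is None else (w-prev).round(2)); prev=w
E
```

```text
board
1.5 [53.11 -2.57 23.7 ] None
1.4 [52.65 -3.97 23.57] [-0.46 -1.4  -0.13]
1.3 [52.19 -5.35 23.29] [-0.45 -1.38 -0.28]
1.2 [51.75 -6.7  22.88] [-0.44 -1.35 -0.42]
1.1 [51.32 -8.   22.32] [-0.43 -1.3  -0.56]
1.0 [50.91 -9.24 21.62] [-0.41 -1.24 -0.69]
0.9 [ 50.53 -10.41  20.8 ] [-0.38 -1.17 -0.82]
0.8 [ 50.17 -11.5   19.87] [-0.36 -1.09 -0.94]
0.7 [ 49.85 -12.49  18.82] [-0.33 -0.99 -1.05]
0.6 [ 49.55 -13.38  17.67] [-0.29 -0.89 -1.15]
0.5 [ 49.3  -14.16  16.43] [-0.25 -0.78 -1.24]
0.4 [ 49.08 -14.81  15.12] [-0.21 -0.65 -1.31]
0.3 [ 48.91 -15.34  13.75] [-0.17 -0.53 -1.37]
0.2 [ 48.78 -15.73  12.33] [-0.13 -0.39 -1.42]
0.1 [ 48.7  -15.99  10.88] [-0.08 -0.26 -1.46]
0.05 [ 48.67 -16.06  10.14] [-0.03 -0.08 -0.74]
0 [ 48.66 -16.1    9.4 ] [-0.01 -0.04 -0.74]
-0.02 [ 48.66 -16.11   9.1 ] [-0.   -0.01 -0.3 ]
```

```bash
python3 -m jog '[{"travel":[0,0,-1.2],"angular":[0,0,0]},{"travel":[0,0,-1.2],"angular":[0,0,0]},{"travel":[0,0,-0.8],"angular":[0,0,0]},{"travel":[0.1,-0.9,0],"angular":[0,0,0]},{"travel":[0.1,-0.9,0],"angular":[0,0,0]},{"travel":[-0.23,-0.7,-0.06],"angular":[0,0,0]},{"travel":[-0.23,-0.7,-0.07],"angular":[0,0,0]}]'; python3 -m jog '[{"travel":[-0.23,-0.69,-0.14],"angular":[0,0,0]},{"travel":[-0.23,-0.69,-0.14],"angular":[0,0,0]},{"travel":[-0.22,-0.68,-0.21],"angular":[0,0,0]},{"travel":[-0.22,-0.68,-0.21],"angular":[0,0,0]},{"travel":[0,0,0],"angular":[0,0,0]}]'
python3 - <<'E'
from h import *
p,d=optics.snapshot("scene");cv2.imwrite("pics/s3.png",cv2.convertScaleAbs(cv2.resize(p[20:260,130:450],(800,600)),alpha=1.5))
E
```

```text
t: 4.35
position: [0.5287, -0.0429, 0.2372]
tool_rot: [[0.0, -0.95, 0.313], [-0.0, 0.313, 0.95], [-1.0, -0.0, 0.0]]
force: [-0.7, -0.1, 0.1]
width: 0.0003
t: 4.85
position: [0.5192, -0.0701, 0.2296]
tool_rot: [[-0.001, -0.95, 0.313], [-0.0, 0.313, 0.95], [-1.0, 0.001, -0.001]]
force: [-0.7, -0.5, 0.1]
width: -0.0002
```

View pics/s3.png

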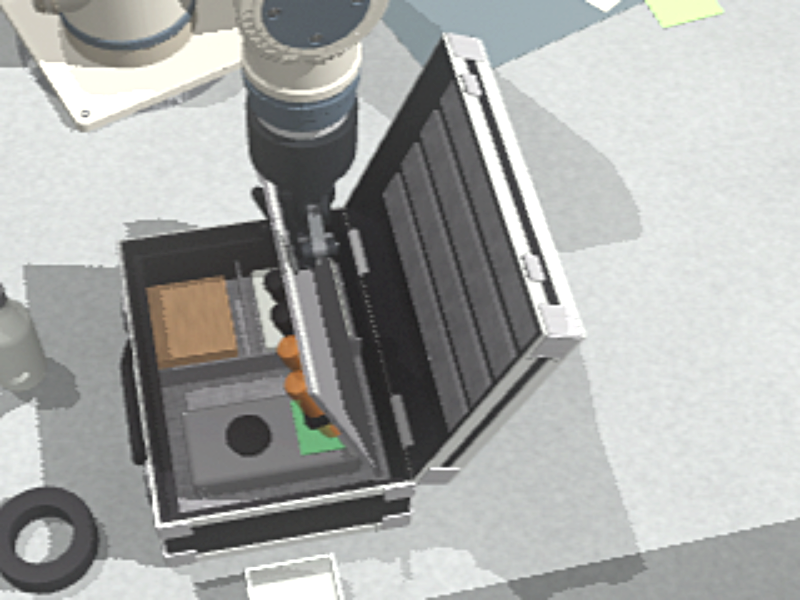

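```bash
python3 -m jog '[{"travel":[-0.24,-0.6,-0.32],"angular":[0,0,0]},{"travel":[-0.23,-0.55,-0.32],"angular":[0,0,0]},{"travel":[-0.23,-0.58,-0.35],"angular":[0,0,0]},{"travel":[-0.2,-0.58,-0.35],"angular":[0,0,0]},{"travel":[-0.2,-0.58,-0.4],"angular":[0,0,0]},{"travel":[-0.2,-0.58,-0.41],"angular":[0,0,0]},{"travel":[-0.18,-0.54,-0.47],"angular":[0,0,0]},{"travel":[-0.18,-0.54,-0.47],"angular":[0,0,0]}]'; python3 -m jog '[{"travel":[-0.17,-0.5,-0.52],"angular":[0,0,0]},{"travel":[-0.16,-0.49,-0.53],"angular":[0,0,0]},{"travel":[-0.15,-0.45,-0.57],"angular":[0,0,0]},{"travel":[-0.14,-0.44,-0.58],"angular":[0,0,0]},{"travel":[-0.13,-0.39,-0.62],"angular":[0,0,0]},{"travel":[-0.12,-0.39,-0.62],"angular":[0,0,0]},{"travel":[-0.11,-0.33,-0.65],"angular":[0,0,0]},{"travel":[-0.1,-0.32,-0.66],"angular":[0,0,0]}]'
```

```text
t: 5.7
position: [0.5028, -0.1152, 0.1986]
tool_rot: [[-0.0, -0.95, 0.312], [-0.0, 0.312, 0.95], [-1.0, 0.0, -0.0]]
force: [0.8, 1.4, 1.6]
width: 0.0002
t: 6.5
position: [0.4922, -0.1481, 0.151]
tool_rot: [[-0.0, -0.95, 0.312], [-0.0, 0.312, 0.95], [-1.0, 0.0, -0.0]]
force: [-0.3, -0.4, 1.4]
width: 0.0002
```

```bash
python3 -m jog '[{"travel":[-0.09,-0.27,-0.68],"angular":[0,0,0]},{"travel":[-0.08,-0.26,-0.69],"angular":[0,0,0]},{"travel":[-0.07,-0.2,-0.71],"angular":[0,0,0]},{"travel":[-0.06,-0.19,-0.71],"angular":[0,0,0]},{"travel":[-0.04,-0.13,-0.73],"angular":[0,0,0]},{"travel":[-0.04,-0.13,-0.73],"angular":[0,0,0]},{"travel":[-0.03,-0.07,-0.4],"angular":[0,0,0]},{"travel":[0,0,-0.34],"angular":[0,0,0]}]'; python3 -m jog '[{"travel":[0,0,-0.25],"angular":[0,0,0]},{"travel":[0,0,-0.2],"angular":[0,0,0]},{"travel":[0,0,-0.15],"angular":[0,0,0]},{"travel":[0,0,-0.1],"angular":[0,0,0]},{"travel":[0,0,0],"angular":[0,0,0]}]'
```

```text
t: 7.3
position: [0.4881, -0.1603, 0.1012]
tool_rot: [[-0.0, -0.95, 0.312], [0.0, 0.312, 0.95], [-1.0, 0.0, -0.0]]
force: [-0.4, -0.8, 1.4]
width: -0.0002
t: 7.8
position: [0.4882, -0.1602, 0.0946]
tool_rot: [[0.0, -0.95, 0.312], [0.0, 0.312, 0.95], [-1.0, 0.0, 0.0]]
force: [-0.4, -0.8, -0.7]
width: 0.0001
```

```bash
python3 -m jog '[{"travel":[0,0,-0.1],"angular":[0,0,0]},{"travel":[0,0,0],"angular":[0,0,0]}]';python3 -m jog '[{"travel":[0,0,-0.1],"angular":[0,0,0]},{"travel":[0,0,0],"angular":[0,0,0]}]'
```

```text
t: 8.0
position: [0.4883, -0.1602, 0.094]
tool_rot: [[0.0, -0.95, 0.312], [-0.0, 0.312, 0.95], [-1.0, -0.0, 0.0]]
force: [-1.1, 0.9, 4.1]
width: 0.0001
t: 8.2
position: [0.4883, -0.1603, 0.0939]
tool_rot: [[0.001, -0.95, 0.312], [-0.001, 0.312, 0.95], [-1.0, -0.001, -0.0]]
force: [-5.1, 1.0, 14.9]
width: -0.0001
```

```bash
python3 -m jog '[{"travel":[0,0,-0.1],"angular":[0,0,0]},{"travel":[0,0,0],"angular":[0,0,0]}]';python3 - <<'E'
from h import *
p,d=optics.snapshot("scene");cv2.imwrite("pics/s4.png",cv2.convertScaleAbs(cv2.resize(p[20:260,130:450],(800,600)),alpha=1.5));np.save("pics/scene4d.npy",d)
W=cloud("scene",d).reshape(-1,3);W=W[np.isfinite(W).all(1)]
L=np.c_[(W[:,:2]-[.505,-.105])@[.312,.95],(W[:,:2]-[.505,-.105])@[-.95,.312],W[:,2]]
for x in np.arange(-.08,.08,.02):
    b=L[(abs(L[:,0]-x)<.008)&(L[:,1]<-.05)&(L[:,1]>-.11)]; print(round(x,2),len(b),np.median(b[:,2]).round(4) if len(b) else 0)
E
```

```text
t: 8.4
position: [0.4884, -0.1603, 0.0938]
tool_rot: [[0.002, -0.95, 0.312], [-0.001, 0.312, 0.95], [-1.0, -0.002, -0.0]]
force: [-8.0, 2.0, 24.6]
width: 0.0002
-0.08 193 0.0764
-0.06 259 0.077
-0.04 290 0.0772
-0.02 344 0.0785
0.0 186 0.0764
0.02 188 0.0766
0.04 188 0.0766
0.06 192 0.0767
```

View pics/s4.png

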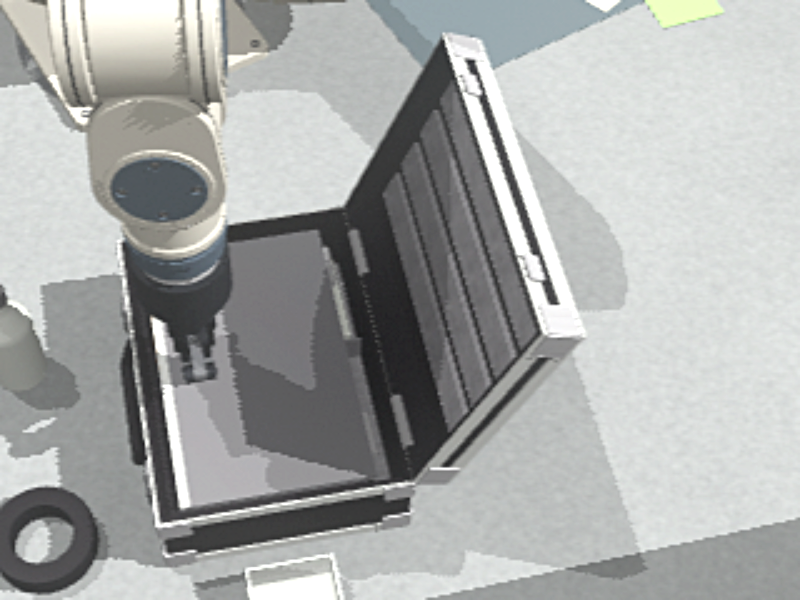

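```bash
python3 -m jog '[{"travel":[0,0,0.5],"angular":[0,0,0]},{"travel":[0,0,1.5],"angular":[0,0,0]},{"travel":[0,0,3],"angular":[0,0,0]},{"travel":[0,0,4.5],"angular":[0,0,0]},{"travel":[0,0,4.5],"angular":[0,0,0]},{"travel":[0,0,4.5],"angular":[0,0,0]},{"travel":[0,0,4.5],"angular":[0,0,0]},{"travel":[0,0,4],"angular":[0,0,0]}]';python3 -m jog '[{"travel":[0.6,1.8,0],"angular":[0,0,0]},{"travel":[1.2,3.7,0],"angular":[0,0,0]},{"travel":[1.3,4,0],"angular":[0,0,0]},{"travel":[1.3,4,0],"angular":[0,0,0]},{"travel":[1.3,4,0],"angular":[0,0,0]},{"travel":[1.3,4,0],"angular":[0,0,0]},{"travel":[1.3,4,0],"angular":[0,0,0]},{"travel":[1.3,4,0],"angular":[0,0,0]}]'
```

```text
t: 9.25
position: [0.488, -0.16, 0.3641]
tool_rot: [[0.001, -0.95, 0.312], [-0.0, 0.312, 0.95], [-1.0, -0.001, -0.0]]
force: [1.6, 0.0, 0.6]
width: 0.0002
t: 10.05
position: [0.5844, 0.1366, 0.3616]
tool_rot: [[-0.0, -0.95, 0.312], [0.0, 0.312, 0.95], [-1.0, 0.0, 0.0]]
force: [1.1, -0.1, -0.0]
width: 0.0002
```

```bash
python3 - <<'E'
from h import *
print(ctrl.sense()["position"])
p,d=optics.snapshot("scene");cv2.imwrite("pics/s5.png",cv2.convertScaleAbs(cv2.resize(p[20:260,130:450],(800,600)),alpha=1.5))
from path import *
print("lid")
prev=None
for th in [2.0,1.91,1.8,1.7,1.58,1.5,1.4,1.3,1.2,1.1,1.0,.9,.8,.7,.6,.5,.4,.3,.2,.1,.05,0,-.02]:
    w=wp(.105,.086,.185,.035,th)*100; print(th,w.round(2), None if prev is None else (w-prev).round(2)); prev=w
E
```

```text
[0.58443528 0.1366032  0.36156957]
lid
2.0 [57.84 11.85 25.67] None
1.91 [57.33 10.29 26.58] [-0.51 -1.55  0.92]
1.8 [56.67  8.29 27.52] [-0.66 -2.    0.94]
1.7 [56.05  6.39 28.19] [-0.62 -1.9   0.67]
1.58 [55.27  4.03 28.77] [-0.77 -2.36  0.57]
1.5 [54.8   2.59 29.  ] [-0.47 -1.44  0.23]
1.4 [54.21  0.81 29.13] [-0.59 -1.78  0.12]
1.3 [53.63 -0.98 29.06] [-0.59 -1.79 -0.06]
1.2 [53.05 -2.75 28.81] [-0.58 -1.77 -0.25]
1.1 [52.47 -4.49 28.37] [-0.57 -1.74 -0.44]
1.0 [51.92 -6.18 27.76] [-0.55 -1.69 -0.62]
0.9 [51.39 -7.8  26.97] [-0.53 -1.62 -0.79]
0.8 [50.88 -9.34 26.01] [-0.51 -1.54 -0.96]
0.7 [ 50.41 -10.78  24.89] [-0.47 -1.44 -1.11]
0.6 [ 49.97 -12.11  23.63] [-0.44 -1.33 -1.26]
0.5 [ 49.58 -13.31  22.24] [-0.39 -1.2  -1.39]
0.4 [ 49.23 -14.37  20.73] [-0.35 -1.06 -1.51]
0.3 [ 48.93 -15.29  19.11] [-0.3  -0.91 -1.62]
0.2 [ 48.68 -16.04  17.41] [-0.25 -0.76 -1.71]
0.1 [ 48.49 -16.64  15.63] [-0.19 -0.59 -1.78]
0.05 [ 48.41 -16.87  14.72] [-0.08 -0.23 -0.91]
0 [ 48.35 -17.06  13.8 ] [-0.06 -0.19 -0.92]
-0.02 [ 48.33 -17.12  13.43] [-0.02 -0.06 -0.37]
```

View pics/s5.png

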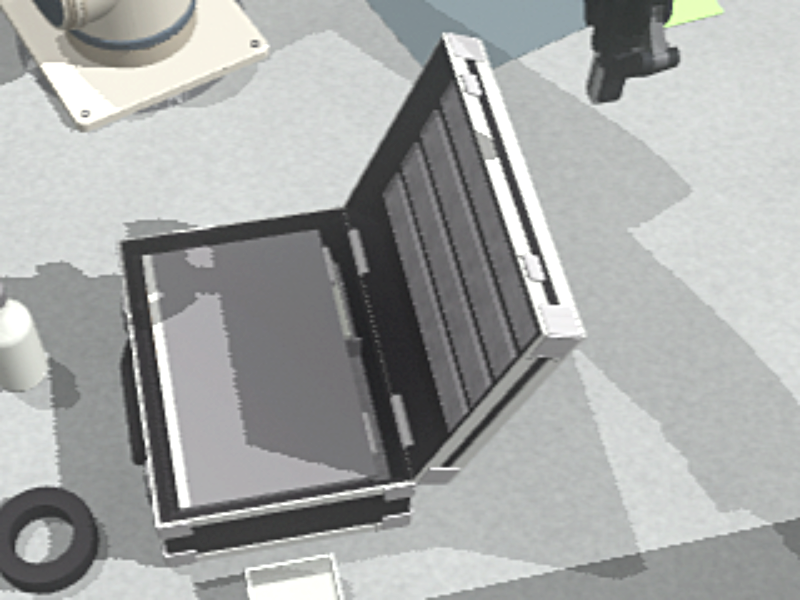

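```bash
python3 -m jog '[{"travel":[0,0,-2.5],"angular":[0,0,0]},{"travel":[0,0,-3],"angular":[0,0,0]},{"travel":[0,0,-3],"angular":[0,0,0]},{"travel":[0,0,-1.5],"angular":[0,0,0]},{"travel":[-0.3,-0.9,0],"angular":[0,0,0]},{"travel":[-0.27,-0.8,0],"angular":[0,0,0]},{"travel":[-0.27,-0.8,0],"angular":[0,0,0]},{"travel":[-0.25,-0.7,0.2],"angular":[0,0,0]}]';python3 -m jog '[{"travel":[-0.2,-0.6,0.3],"angular":[0,0,0]},{"travel":[-0.2,-0.6,0.3],"angular":[0,0,0]},{"travel":[-0.22,-0.7,0.33],"angular":[0,0,0]},{"travel":[-0.2,-0.63,0.22],"angular":[0,0,0]},{"travel":[-0.2,-0.63,0.22],"angular":[0,0,0]},{"travel":[-0.2,-0.63,0.22],"angular":[0,0,0]},{"travel":[0,0,0],"angular":[0,0,0]}]'
python3 - <<'E'
from h import *
p,d=optics.snapshot("scene");cv2.imwrite("pics/s6.png",cv2.convertScaleAbs(cv2.resize(p[20:260,130:450],(800,600)),alpha=1.5))
E
```

```text
t: 10.9
position: [0.5737, 0.1024, 0.265]
tool_rot: [[0.003, -0.95, 0.312], [0.002, 0.312, 0.95], [-1.0, -0.002, 0.003]]
force: [3.1, 9.5, 6.2]
width: -0.0001
t: 11.6
position: [0.5613, 0.0646, 0.2818]
tool_rot: [[0.004, -0.95, 0.312], [0.002, 0.312, 0.95], [-1.0, -0.003, 0.003]]
force: [0.4, 4.3, 2.9]
width: 0.0002
```

View pics/s6.png

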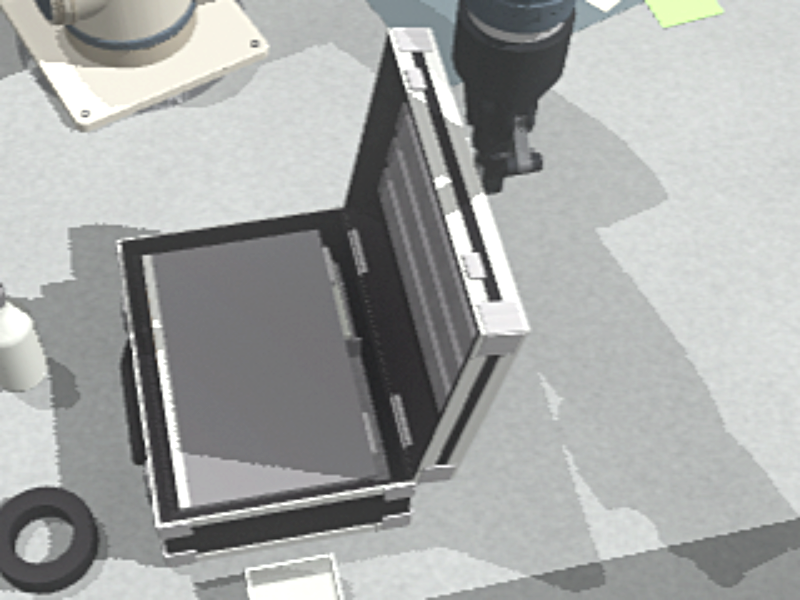

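```bash
python3 -m jog '[{"travel":[-0.25,-0.75,0.15],"angular":[0,0,0]},{"travel":[-0.27,-0.8,0.18],"angular":[0,0,0]},{"travel":[-0.27,-0.8,0.18],"angular":[0,0,0]},{"travel":[-0.25,-0.75,0.12],"angular":[0,0,0]},{"travel":[-0.25,-0.75,0.1],"angular":[0,0,0]},{"travel":[-0.29,-0.89,0.06],"angular":[0,0,0]},{"travel":[-0.29,-0.89,0.05],"angular":[0,0,0]},{"travel":[-0.29,-0.89,-0.03],"angular":[0,0,0]}]';python3 -m jog '[{"travel":[-0.29,-0.89,-0.04],"angular":[0,0,0]},{"travel":[-0.29,-0.88,-0.12],"angular":[0,0,0]},{"travel":[-0.29,-0.88,-0.12],"angular":[0,0,0]},{"travel":[-0.29,-0.87,-0.22],"angular":[0,0,0]},{"travel":[-0.28,-0.87,-0.22],"angular":[0,0,0]},{"travel":[-0.28,-0.84,-0.31],"angular":[0,0,0]},{"travel":[-0.28,-0.84,-0.31],"angular":[0,0,0]},{"travel":[0,0,0],"angular":[0,0,0]}]'
python3 - <<'E'
from h import *
p,d=optics.snapshot("scene");cv2.imwrite("pics/s7.png",cv2.convertScaleAbs(cv2.resize(p[20:260,130:450],(800,600)),alpha=1.5))
E
```

```text
t: 12.45
position: [0.5396, -0.0003, 0.2891]
tool_rot: [[0.003, -0.95, 0.312], [0.001, 0.312, 0.95], [-1.0, -0.002, 0.002]]
force: [-0.3, 5.4, 5.1]
width: 0.0001
t: 13.25
position: [0.5192, -0.0621, 0.2749]
tool_rot: [[0.001, -0.95, 0.313], [-0.001, 0.313, 0.95], [-1.0, -0.001, -0.0]]
force: [-0.5, 0.4, 0.1]
width: 0.0001
```

View pics/s7.png

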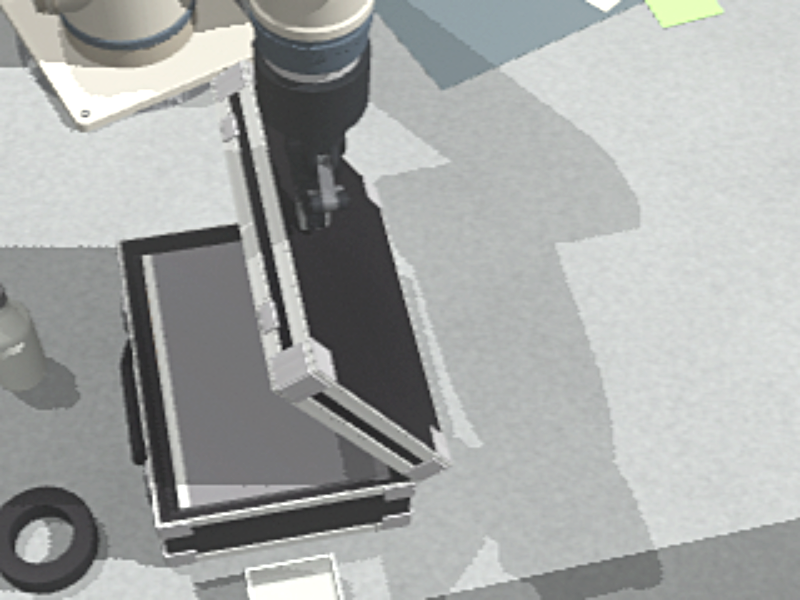

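```bash
python3 -m jog '[{"travel":[-0.27,-0.81,-0.39],"angular":[0,0,0]},{"travel":[-0.26,-0.81,-0.4],"angular":[0,0,0]},{"travel":[-0.26,-0.77,-0.48],"angular":[0,0,0]},{"travel":[-0.25,-0.77,-0.48],"angular":[0,0,0]},{"travel":[-0.24,-0.72,-0.55],"angular":[0,0,0]},{"travel":[-0.23,-0.72,-0.56],"angular":[0,0,0]},{"travel":[-0.22,-0.67,-0.63],"angular":[0,0,0]},{"travel":[-0.22,-0.66,-0.63],"angular":[0,0,0]}]';python3 -m jog '[{"travel":[-0.2,-0.6,-0.69],"angular":[0,0,0]},{"travel":[-0.19,-0.6,-0.7],"angular":[0,0,0]},{"travel":[-0.18,-0.53,-0.75],"angular":[0,0,0]},{"travel":[-0.17,-0.53,-0.76],"angular":[0,0,0]},{"travel":[-0.15,-0.46,-0.81],"angular":[0,0,0]},{"travel":[-0.15,-0.45,-0.81],"angular":[0,0,0]},{"travel":[-0.13,-0.38,-0.85],"angular":[0,0,0]},{"travel":[-0.12,-0.38,-0.86],"angular":[0,0,0]}]'
```

```text
t: 14.1
position: [0.4998, -0.121, 0.2328]
tool_rot: [[0.0, -0.95, 0.312], [-0.0, 0.312, 0.95], [-1.0, -0.0, -0.0]]
force: [0.6, 0.7, 3.9]
width: 0.0
t: 14.9
position: [0.4869, -0.1599, 0.17]
tool_rot: [[-0.0, -0.95, 0.312], [0.0, 0.312, 0.95], [-1.0, 0.0, 0.0]]
force: [-1.4, 1.3, 3.0]
width: 0.0002
```

```bash
python3 -m jog '[{"travel":[-0.08,-0.25,-0.6],"angular":[0,0,0]},{"travel":[-0.08,-0.25,-0.6],"angular":[0,0,0]},{"travel":[-0.05,-0.18,-0.5],"angular":[0,0,0]},{"travel":[-0.05,-0.15,-0.4],"angular":[0,0,0]},{"travel":[-0.04,-0.12,-0.4],"angular":[0,0,0]},{"travel":[0,-0.05,-0.3],"angular":[0,0,0]},{"travel":[0,0,-0.2],"angular":[0,0,0]},{"travel":[0,0,0],"angular":[0,0,0]}]';python3 -m jog '[{"travel":[0,0,-0.1],"angular":[0,0,0]},{"travel":[0,0,-0.1],"angular":[0,0,0]},{"travel":[0,0,0],"angular":[0,0,0]}]'
```

```text
t: 15.7
position: [0.4841, -0.1698, 0.1406]
tool_rot: [[-0.0, -0.95, 0.312], [-0.0, 0.312, 0.95], [-1.0, 0.0, -0.0]]
force: [0.4, -0.2, 0.1]
width: 0.0002
t: 16.0
position: [0.4842, -0.1698, 0.1388]
tool_rot: [[0.0, -0.95, 0.312], [-0.0, 0.312, 0.95], [-1.0, -0.0, -0.0]]
force: [0.1, -0.1, 1.5]
width: -0.0003
```

```bash
python3 -m jog '[{"travel":[0,0,-0.1],"angular":[0,0,0]},{"travel":[0,0,0],"angular":[0,0,0]}]';python3 -m jog '[{"travel":[0,0,-0.1],"angular":[0,0,0]},{"travel":[0,0,0],"angular":[0,0,0]}]'
```

```text
t: 16.2
position: [0.4842, -0.1698, 0.138]
tool_rot: [[0.0, -0.95, 0.312], [-0.0, 0.312, 0.95], [-1.0, -0.001, -0.0]]
force: [-0.9, -1.4, 4.8]
width: 0.0004
t: 16.4
position: [0.4842, -0.1699, 0.138]
tool_rot: [[0.001, -0.95, 0.312], [-0.001, 0.312, 0.95], [-1.0, -0.001, -0.001]]
force: [-4.7, -0.7, 14.9]
width: 0.0
```

```bash
python3 -m jog '[{"travel":[0,0,-0.1],"angular":[0,0,0]},{"travel":[0,0,0],"angular":[0,0,0]}]';python3 -m jog '[{"travel":[0,0,0.5],"angular":[0,0,0]},{"travel":[0,0,1.5],"angular":[0,0,0]},{"travel":[0,0,3],"angular":[0,0,0]},{"travel":[0,0,4],"angular":[0,0,0]},{"travel":[0,0,4],"angular":[0,0,0]},{"travel":[0,3,4],"angular":[0,0,0]},{"travel":[0,4,0],"angular":[0,0,0]},{"travel":[0,4,0],"angular":[0,0,0]}]';python3 -m jog '[{"travel":[-1,4,0],"angular":[0,0,0]},{"travel":[-1,4,0],"angular":[0,0,0]},{"travel":[-1,4,0],"angular":[0,0,0]},{"travel":[-1,4,0],"angular":[0,0,0]},{"travel":[-1,4,0],"angular":[0,0,0]},{"travel":[-1,4,0],"angular":[0,0,0]},{"travel":[-1,4,0],"angular":[0,0,0]},{"travel":[-1,4,0],"angular":[0,0,0]}]';python3 -m jog '[{"travel":[-1,4,0],"angular":[0,0,0]},{"travel":[-1,4,0],"angular":[0,0,0]},{"travel":[-1,4,0],"angular":[0,0,0]},{"travel":[-1,4,0],"angular":[0,0,0]},{"travel":[0,0,0],"angular":[0,0,0]},{"travel":[0,0,0],"angular":[0,0,0]}]'
python3 - <<'E'
from h import *
for n in("scene","top"):
    p,d=optics.snapshot(n);cv2.imwrite(f"pics/{n}9.png",cv2.convertScaleAbs(cv2.resize(p,(800,600)),alpha=1.4));np.save(f"pics/{n}9d.npy",d)
    W=cloud(n,d).reshape(-1,3);W=W[np.isfinite(W).all(1)]
    L=np.c_[(W[:,:2]-[.505,-.105])@[.312,.95],(W[:,:2]-[.505,-.105])@[-.95,.312],W[:,2]]
    for x in np.arange(-.09,.1,.03):
        b=L[(abs(L[:,0]-x)<.008)&(abs(L[:,1])<.12)]; print(round(x,2),len(b),np.median(b[:,2]).round(4) if len(b) else 0)
    m=(L[:,2]>.11)&(L[:,2]<.13)&(abs(L[:,0])<.18)&(abs(L[:,1])<.2)
    print(cv2.minAreaRect(W[m][:,:2].astype(np.float32)*1000))
E
```

```text
t: 16.6
position: [0.4843, -0.1699, 0.1379]
tool_rot: [[0.002, -0.95, 0.312], [-0.002, 0.312, 0.95], [-1.0, -0.002, -0.001]]
force: [-7.2, 1.0, 24.3]
width: 0.0001
t: 17.4
position: [0.4844, -0.0588, 0.3067]
tool_rot: [[0.002, -0.95, 0.314], [0.0, 0.314, 0.95], [-1.0, -0.002, 0.001]]
force: [0.5, 0.2, 0.2]
width: -0.0
t: 18.2
position: [0.4032, 0.2621, 0.3056]
tool_rot: [[-0.0, -0.95, 0.312], [0.0, 0.312, 0.95], [-1.0, 0.0, 0.0]]
force: [0.1, -0.7, 0.3]
width: 0.0002
t: 18.8
position: [0.3635, 0.4211, 0.305]
tool_rot: [[-0.001, -0.951, 0.31], [-0.001, 0.31, 0.951], [-1.0, 0.001, -0.001]]
force: [-0.4, -0.3, -0.5]
width: -0.0001
-0.09 741 0.1204
-0.06 733 0.1204
-0.03 725 0.1205
0.0 722 0.1204
0.03 706 0.1205
0.06 708 0.1205
0.09 704 0.1204
((502.29278564453125, -107.8016357421875), (216.58836364746094, 298.94915771484375), 70.74372863769531)
-0.09 792 0.1204
-0.06 790 0.1205
-0.03 795 0.1205
0.0 793 0.1206
0.03 778 0.1204
0.06 780 0.1204
0.09 786 0.1205
((501.2134704589844, -108.29891967773438), (216.7066192626953, 296.6114196777344), 70.71258544921875)
```

View pics/scene9.png

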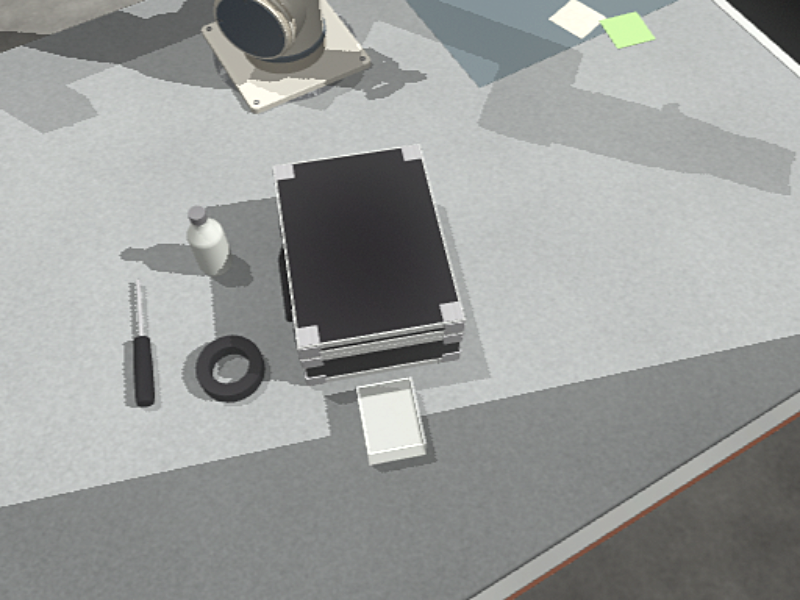

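View pics/top9.png

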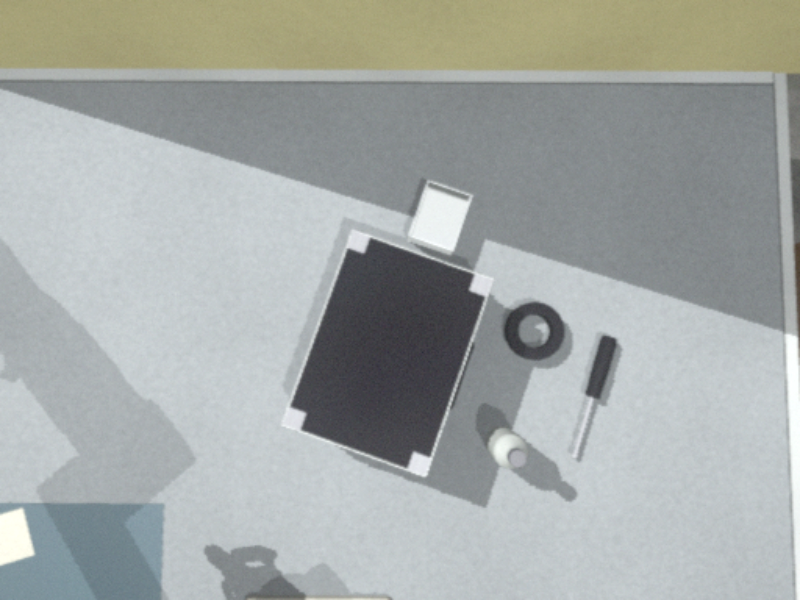

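The lid is level (0.1204–0.1206 m all over), the case and its neighbours appear at the same pixels as before, and the arm is clear, so I'm handing in.

```bash
python3 -c "
from cell import ctrl
print(ctrl.close_job())"
```

```text
the job is handed in; nothing more can be done
None
```

The tool board is folded flat, the lid is fully shut, and the job was handed in after about 19 s of the allowed 67 s. I used only the closed fingertips to push, then moved the arm clear.

- **Board:** it lay level at about 77 mm before I touched the lid; one depth band next to the gripper read 78.5 mm, the rest 76.4–77.2 mm.
- **Lid:** after I withdrew, the depth images from both cameras put its top level at 120–121 mm, against the 121 mm expected when shut.
- **Force:** in the readings I took, the push stayed at or below about 10 N while swinging the board and lid. It rose to about 25 N when I pressed each one against its stop.
- **Case and bystanders:** they are at the same places in the pictures before and after. The lid outline fitted at the end lies about 4 mm from my first estimate of the case centre and about 1° off in angle. I put that down to the rough first estimate, because the pictures show no shift.

No check failed.

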